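GO ring gauge on a clamp spindle

TASK

Check the thread of the clamp spindle with the GO ring gauge: lift the GO ring (the thicker one, knurled all the way with no red groove) off its peg, start it squarely on the stud, and screw it clockwise until it is home on the collar and the resistance rises. Leave it there finger-tight, so that it does not rattle loose, but never force it, and let go; the NO-GO ring stays on its peg and the other things on the bench stay where they are.

Things in the scene. Friction and masses are not known exactly. Their poses are not given: they have to be found in the camera images.
- go_ring: GO thread ring gauge, loose: knurled steel ring, outside diameter 52 mm, 18 mm high, about 0.18 kg, no groove, two-start thread in its bore (25.7 mm over the crests, from 4 mm above the underside). Origin: centre of its underside, z up the bore. It lies flat round one of the board's two pegs (which one varies) and lifts straight off
- nogo_ring: NO-GO ring gauge, loose: steel ring, outside diameter 52 mm, only 13 mm high, with a red groove round the middle of its knurl. Origin: centre of its underside. It lies round the other peg and must stay there
- gauge_board: fixed wooden board 90 x 196 x 16 mm, origin at the centre of its underside, long side along its y, with two wooden pegs of 19 mm diameter that stand 9 mm above its top at y = +48 and -48 mm. The rings lie flat on its top round the pegs
- spindle: fixed upright clamp spindle: round grey flange (92 mm diameter, 13 mm high, four cap screws up to 19 mm), neck of 33 mm diameter, collar, threaded stud. Origin: centre of the flange's underside on the spindle axis, z up; its yaw varies and does not tell where the thread starts
- stud_tip (a point): top of the stud on its axis, 32 mm above the collar's top. Bevelled end (17 mm) and plain pilot of 22.4 mm diameter down to 18 mm above the collar; below that a two-start right-hand round thread, 27.9 mm outside, 22.4 mm core, pitch 7 mm, lead 14 mm: the ring sinks 14 mm a clockwise turn (seen from above). Play of the ring on it: 1.9 mm axially, 1 mm radially
- collar: the spindle's collar, 44 mm diameter, 8 mm thick, fixed, 62 mm up. Origin: centre of its flat top, where the ring comes home. Once the thread's play is taken up there, the torque, until then under 0.05 N m unless the ring is pressed down, rises steeply: 0.2 to 0.3 N m is finger-tight (20 to 45 N on the collar), from about 0.4 N m it is forced. Let go, it stays tight
- collar_face (a point): centre of the collar's flat top, z up along the spindle axis. A ring set down on the stud first stops with its underside about 6 to 14 mm above this, according to how the two threads meet by chance, and needs roughly 0.6 to 1.1 turns clockwise to come home; if it stops earlier it is tilted and binds: back it off and start again
- caliper: bystander; steel vernier caliper 60 x 210 mm lying on the mat, origin at its middle underneath
- brush: bystander; small red and white brush 195 mm long lying at the back of the mat, origin at its middle underneath
- screwdriver: bystander; screwdriver 200 mm long with a yellow handle lying at the right of the mat, origin at its middle underneath
- mug: bystander; mug with blue dots 93 mm high at the right behind the blue roll, origin under its centre
There are look-alikes about, which are no part of the job. Leave any purple look-alike of the go_ring alone.

How it is judged:
By the outcome, as a careful person would: the job done as asked, in the order asked, and still so for the second after the job is handed in, with the robot touching nothing.
It also fails if it takes over 72 s, if anything falls off the work surface, if the arm or the gripper's body presses on something with over 40 N, if the wrist force passes 120 N, or if a joint passes its speed limit or range.

ROBOT

A 7-joint arm with a two-finger parallel gripper is mounted at the origin on a cart in front of the work surface, level with it; the furniture and walls round the work are solid. World frame = base frame: x ahead of the robot, y to its left, z up, the work surface at z = 0. Lengths are in m, angles in rad, forces in N, time in s.
With the tool pointing down it reaches from about 0.4 to 0.875 m from the base axis. Payload 19.3 kg.
Tool frame: the origin (TCP) lies between the finger pads; the fingertips stand 17 mm ahead of it and the grasp point (between the pads) lies 2 mm behind it; z points along the fingers, x is the direction in which the jaws open and shut, and the axes are right-handed (so a half turn about z gives the same grasp; the last joint's range is limited). The gripper opens to 85 mm and grips with 20 to 120 N. Pads are 22 mm wide; open, the fingers measure 114 mm over their backs; the gripper's body (76 mm by 85 mm) begins 54 mm behind the grasp point. The pads swing forward as they close: fully open they stand 13 mm farther back than shut.
Start: joints at [-1.214, 0.521, -0.036, 1.599, 0.021, 1.021, -0.113], TCP at [0.259, 0.569, 0.248] pointing down, gripper open.
Joint ranges: [-2.91, 2.91], [-0.3, 2.13], [-1.5, 1.42], [0.17, 2.43], [-1.26, 4.41], [0.16, 1.93], [-2.52, 2.52]. Speed limits (rad/s): [1.89, 1.89, 2.39, 2.39, 3.01, 3.01, 3.01].

INTERFACE

Orientations are given as [roll, pitch, yaw] about the fixed x, y, z axes, in that order (R = Rz(yaw) Ry(pitch) Rx(roll)).
In Python, from workcell import bot gives the robot as it stands. The module is installed in compiled form; this text tells all that it offers.
- The arm moves only by the tool arm_command, never from a script. Its argument "targets" is a list of rows, each a list of 6 numbers: the shift along the tool's x, y, z in mm, then the turn, a rotation vector about the tool's x, y, z in degrees. In form: [[x, y, z, wx, wy, wz], ...]. A call has 1 to 8 rows; each row shifts and turns the pose as measured when the row begins, along the tool's axes as they then stand; what a row does not reach is not made up. A row lasts 1/10 s, in which the tool goes at most 50 mm and 8.59 degrees, less where a joint would pass 70% of its speed; a pose out of reach is approached as far as the arm can. A call is refused whole if a number of a shift passes 50 or a number of a turn 8.59, either way. A call with a gripper value outside its range is refused whole. "grip" is the opening in per cent of the stroke, from 0 (shut) to 100 (fully open), set as the call begins (left out, the last holds). The fingers move at their own pace and stop on an object; "grip_force" is the grip in N (left out, the last holds). Time passes only in rows, so rows that do not move let the fingers close. It gives the time, the measured TCP pose, the force and the opening at its end, in the units of the state.
- bot.observe(): the state, without advancing time (a new reading comes with each control period).
- bot.grab_frame(name): name is "scene" or "side" or "wrist"; returns a dict with "color" (384x512x3 uint8, red, green, blue), "depth" (384x512 float32, m along the optical axis (not along the pixel's ray), 0 where there is no reading), "fov_y" (degrees; the focal length in pixels is half the picture's height over the tangent of half this angle, whatever the lens; pixels are square), "cx", "cy" (the principal point, pixels), "D" ([k1, k2, p1, p2, k3] as OpenCV has them; the pictures are not rectified), "R" (3x3) and "t" (3): a world point X has camera coordinates R X + t; the wrist camera has in their place "hand_eye" (4x4, takes a point from camera to tool coordinates, whose origin is the TCP and whose axes are the tool frame's). Camera axes: x right, y down, z forward; pixel columns grow to the right and rows downward; lengths in m; the calibration is good to about 2 mm. A picture is of the moment at which its call begins: read the wrist's pose just before it.
- bot.job_done(): hands the job in, once; it reports no verdict.
The state is a dict: "clock": time; "qpos": joint angles; "qd": joint speeds; "joint_efforts": joint torques, N m; "position": TCP position; "tool_rot": TCP orientation; "force": force on the tool from outside, world axes, zero at the start; "moment": the same for the moment, N m; "grip_width": finger opening in m.
Only numpy, scipy, OpenCV 4.12 (cv2) and the standard library are available. Lean on these libraries where they do the work, as an engineer would, in place of code of your own. Each camera call takes 0.05 s, during which the arm holds its last target. There are 200 camera calls.

## Working session

There is one attempt and no reset: what is moved stays moved. The work goes in short steps, Python scripts to look and compute and a tool call to move; the robot and the scene stay as the last step left them, time stands still between calls to the robot, and variables do not carry over. Pictures are saved under pics/ and viewed, about 8 in all and at most 12, crops included, and the job is handed in when it is done.

Besides the shell and the picture viewer there is one more tool, called by a JSON object that holds its "method" and its "body". arm_command: Moves the arm, as the interface text tells. Its arguments: {"type":"object","properties":{"targets":{"type":"array"},"grip":{"type":"number"},"grip_force":{"type":"number"}},"required":["targets"]}

```bash
mkdir -p pics
cat > h.py <<'E'
import numpy as np, cv2, pickle
from workcell import bot
from scipy.spatial.transform import Rotation as Ro
def grab(n):
    s=bot.observe(); f=bot.grab_frame(n)
    f["s"]=s
    h=f["color"].shape[0]; F=h/2/np.tan(np.radians(f["fov_y"])/2)
    f["K"]=np.array([[F,0,f["cx"]],[0,F,f["cy"]],[0,0,1.]])
    if "hand_eye" in f:
        T=np.eye(4);T[:3,:3]=Ro.from_euler("xyz",s["tool_rot"]).as_matrix();T[:3,3]=s["position"]
        W=T@np.array(f["hand_eye"])
    else:
        W=np.eye(4);W[:3,:3]=np.array(f["R"]).T;W[:3,3]=-np.array(f["R"]).T@np.array(f["t"])
    f["W"]=W; return f
def rays(f,uv):
    p=cv2.undistortPoints(np.array(uv,float).reshape(-1,1,2),f["K"],np.array(f["D"],float)).reshape(-1,2)
    return np.c_[p,np.ones(len(p))]
def plane(f,uv,z):
    d=rays(f,uv)@f["W"][:3,:3].T; o=f["W"][:3,3]
    return o+d*((z-o[2])/d[:,2])[:,None]
def cloud(f):
    h,w=f["depth"].shape; v,u=np.mgrid[:h,:w]
    c=rays(f,np.c_[u.ravel(),v.ravel()])*f["depth"].reshape(-1,1)
    P=c@f["W"][:3,:3].T+f["W"][:3,3]; P[f["depth"].ravel()==0]=np.nan
    return P.reshape(h,w,3)
def save(f,n): cv2.imwrite(f"pics/{n}.png",f["color"][:,:,::-1])
E
python3 - <<'E'
from h import *
print(bot.observe())
fs={n:grab(n) for n in("scene","side","wrist")}
pickle.dump(fs,open("f0.pkl","wb"))
im=np.hstack([fs[n]["color"] for n in("scene","side")])[:,:,::-1]
cv2.imwrite("pics/a_scene.png",cv2.resize(fs["scene"]["color"][:,:,::-1],(800,600)))
save(fs["side"],"a_side");save(fs["wrist"],"a_wrist")
for n in fs: print(n,fs[n]["W"].round(3).tolist(),fs[n]["D"],fs[n]["fov_y"])
E
```

```text
{'clock': 0.0, 'qpos': array([-1.21420504,  0.52200833, -0.03631385,  1.60001154,  0.02121134,
        1.02107032, -0.11280918]), 'qd': array([-0.00161648, -0.00136209,  0.00037929, -0.00121716, -0.0013642 ,
       -0.0002368 , -0.00258776]), 'joint_efforts': array([-8.79946656e-04, -9.27104044e+01,  1.97913565e+00, -3.69944322e+01,
        1.76542159e-02,  8.24582472e-03,  7.51564562e-05]), 'position': array([0.2586322 , 0.56863273, 0.24772814]), 'tool_rot': array([3.14149768e+00, 1.10822145e-03, 1.14398008e+00]), 'force': array([-0.08340197,  0.56512865,  0.58174138]), 'moment': array([-0.04057235, -0.01304144, -0.01039178]), 'grip_width': 0.0856424896566598}
scene [[-0.686, -0.477, 0.549, 0.094], [-0.727, 0.434, -0.532, 0.433], [0.016, -0.765, -0.644, 0.639], [0.0, 0.0, 0.0, 1.0]] [-0.12272379  0.          0.          0.          0.        ] 54.53199139665723
side [[0.679, -0.637, 0.366, 0.235], [-0.734, -0.599, 0.32, -0.261], [0.015, -0.486, -0.874, 0.848], [0.0, 0.0, 0.0, 1.0]] [0.03846372 0.         0.         0.         0.        ] 54.25111085973475
wrist [[0.414, 0.879, 0.238, 0.198], [0.91, -0.399, -0.109, 0.597], [-0.001, 0.262, -0.965, 0.373], [0.0, 0.0, 0.0, 1.0]] [-0.00046021  0.          0.          0.          0.        ] 66.44073744304764
```

View pics/a_scene.png

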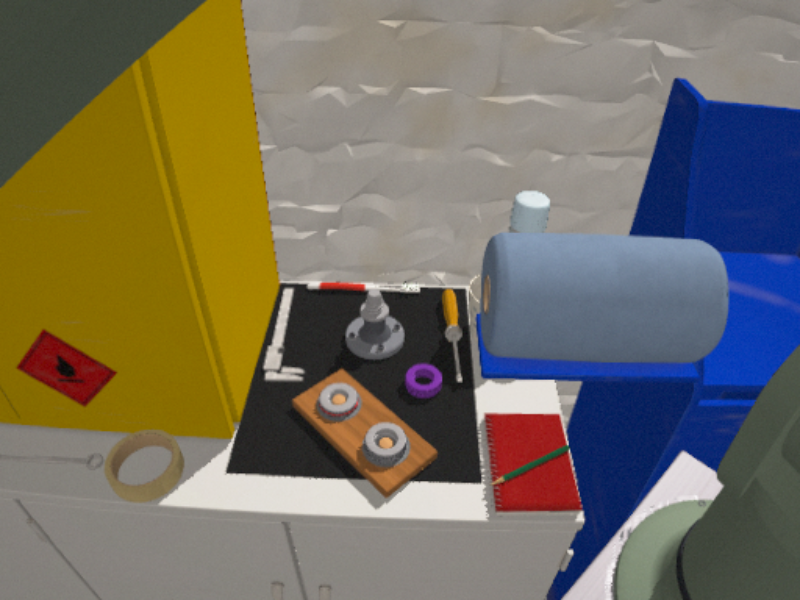

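View pics/a_side.png

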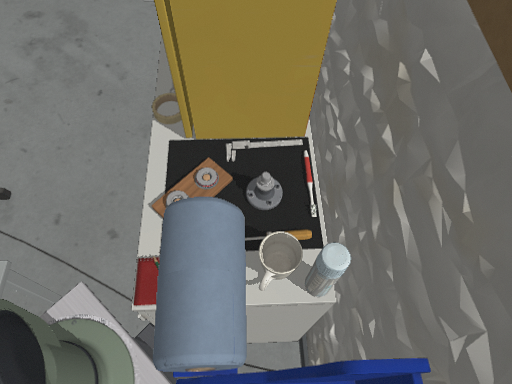

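The scene view shows the ring with the red groove (NO-GO) at about (338,400), the thicker GO ring at (386,443), the spindle at (375,310) and the purple decoy at (424,381), in the 800x600 picture. In the side view the blue roll partly hides the GO ring at (177,199). Next I measure positions.

Run:
```python
from h import *
fs=pickle.load(open("f0.pkl","rb"))
s=800/512
def circ(P):
    A=np.c_[2*P[:,:2],np.ones(len(P))];b=(P[:,:2]**2).sum(1)
    x=np.linalg.lstsq(A,b,rcond=None)[0];return x[:2],np.sqrt(x[2]+x[:2]@x[:2])
for n,pts in (("scene",dict(go=(386,443),nogo=(338,400),tip=(375,292),fl=(375,340),purple=(424,381),mug=(530,210),roll=(600,300),yel=(200,350))),):
    f=fs[n];C=cloud(f);np.save("C_"+n,C)
    for k,(u,v) in pts.items():
        print(n,k,C[int(v/s),int(u/s)].round(3))
C=np.load("C_scene.npy");C2=cloud(fs["side"])
for nm,C in(("scene",C),("side",C2)):
    P=C.reshape(-1,3);P=P[~np.isnan(P[:,0])]
    g=P[(P[:,2]>0.028)&(P[:,2]<0.045)]
    print(nm,"near-level clusters")
    # spindle: height>0.045
    h=P[(P[:,2]>0.063)&(P[:,2]<0.12)]
    np.save("P_"+nm,P)
f=fs["scene"]
P=np.load("P_scene.npy")
gx=C2[199,177];print("side go?",gx, "side nogo",C2[177,206],"side tip",C2[176,266],"fl",C2[195,262])
```

```text
scene go [0.421 0.137 0.027]
scene nogo [0.515 0.139 0.029]
scene tip [0.594 0.001 0.095]
scene fl [0.578 0.017 0.018]
scene purple [0.479 0.01  0.002]
scene mug [ 0.492 -0.213  0.194]
scene roll [ 0.28  -0.038  0.253]
scene yel [0.576 0.279 0.174]
scene near-level clusters
side near-level clusters
side go? [0.42593198 0.1420321  0.02609738] side nogo [0.51838802 0.13656083 0.02366438] side tip [0.59140849 0.00262252 0.0947088 ] fl [ 0.57772676 -0.00121353  0.02287867]
```

Run:
```python
from h import *
fs=pickle.load(open("f0.pkl","rb"))
def circ(P):
    A=np.c_[2*P[:,:2],np.ones(len(P))];b=(P[:,:2]**2).sum(1)
    x=np.linalg.lstsq(A,b,rcond=None)[0];return x[:2].round(4),np.sqrt(x[2]+x[:2]@x[:2]).round(4),len(P)
Ps=[]
for n in("scene","side"):
    P=cloud(fs[n]).reshape(-1,3);P=P[~np.isnan(P[:,0])];Ps.append(P)
    def near(c,r,z0,z1): 
        d=np.hypot(P[:,0]-c[0],P[:,1]-c[1]);return P[(d<r)&(P[:,2]>z0)&(P[:,2]<z1)]
    for k,c,z0,z1 in(("go",(.423,.139),.030,.038),("nogo",(.518,.138),.026,.032)):
        Q=near(c,.04,z0,z1);print(n,k,Q.mean(0).round(4),np.ptp(Q,0).round(4),(Q.max(0)+Q.min(0)).round(4)/2,len(Q))
    Q=near((.593,0),.03,.089,.1);print(n,"tip",Q.mean(0).round(4),np.ptp(Q,0).round(4),len(Q))
    Q=near((.593,0),.06,.010,.0165);print(n,"flange",Q.mean(0).round(4),(Q.max(0)+Q.min(0))/2,np.ptp(Q,0).round(4),len(Q))
    Q=near((.593,0),.06,.060,.064);print(n,"collar",circ(Q))
P=np.vstack(Ps)
# coarse max height map, 5cm
print("rows x 0..1.0, cols y from .7 to -.5")
for x in np.arange(.1,.9,.05):
    r=[]
    for y in np.arange(.7,-.5,-.05):
        Q=P[(abs(P[:,0]-x)<.025)&(abs(P[:,1]-y)<.025),2]
        r.append("%4d"%(100*Q.max()) if len(Q) else "   .")
    print("%.2f"%x,"".join(r))
w=cv2.imread("pics/a_wrist.png")
```

```text
scene go [0.4212 0.1387 0.0346] [0.0525 0.0538 0.0078] [0.42225 0.13665 0.03395] 370
scene nogo [0.5169 0.1377 0.0297] [0.053  0.0519 0.006 ] [0.51925 0.13645 0.029  ] 314
scene tip [0.5901 0.0081 0.0937] [0.0222 0.0225 0.0084] 58
scene flange [0.5838 0.0143 0.0138] [0.5916346  0.00636345 0.01318831] [0.09   0.0904 0.0064] 470
scene collar (array([0.5919, 0.0068]), np.float64(0.0179), 86)
side go [0.4268 0.1463 0.0347] [0.0486 0.0378 0.0076] [0.4221  0.1422  0.03405] 125
side nogo [0.5176 0.1338 0.0295] [0.053  0.0517 0.0059] [0.5182  0.13435 0.02905] 230
side tip [0.5905 0.0031 0.0944] [0.0218 0.0188 0.0094] 63
side flange [ 0.5832 -0.0025  0.014 ] [0.59213182 0.00425295 0.01328382] [0.0909 0.0911 0.0064] 465
side collar (array([0.5925, 0.0047]), np.float64(0.0187), 77)
rows x 0..1.0, cols y from .7 to -.5
0.10  -79 -78 -78 -78 -78 -79 -79 -79 -79 -79 -70   0   1  36  37  37   1   0   9  10  10  10  10  10
0.15  -78 -79 -78 -78 -78 -78  62 -78 -79 -78 -70   0   0   1   1   1   0  23  11  10  10  10  10  10
0.20  -79 -78 -79 -79 -79  60  62 -79   .   .   .   .   .   1   1   .  26  28
[... 650 characters left out ...]
   .   .   .   .   2   2  49  49   1   3   3   1   6   2   2   2  20  65  58  54   .   .
0.60    .   .   .   .   .   2   2  44  48  49  49   0   0   6   9   2   0   2  65  65  58   .   .   .
0.65    .   .   .   .   0   2  39  43   0   .  49  49   0   1   2   1   2  52  58  58   .   .   .   .
0.70    .   .   .   0   0  27  39   .   .   .   .  49  49   0   1   1  53  57  58   .   .   .   .   .
0.75    .   .   0   0  12  26   0   .   .   .   .   .  49  47   1  40  53  52   .   .   .   .   .   .
0.80   10  10   0   0  11   0   .   .   .   .   .   .   .  47  40  47  48   .   .   .   .   .   .   .
0.85  -33 -30   .   .   .   .   .   .   .   .   .   .   0  22  45  45   .   .   .   .   .   .   .   .
```

View pics/a_wrist.png

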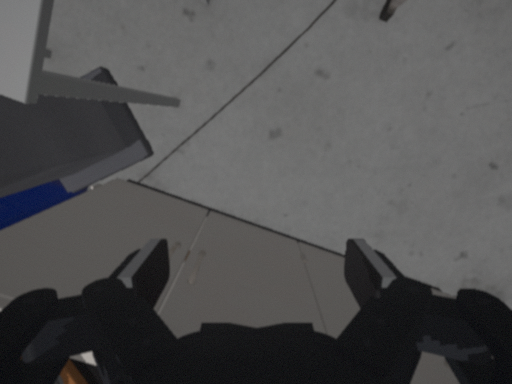

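The wrist view at the start shows only the floor and cabinets. The measured points agree with the given sizes: GO ring about (0.422, 0.138) with its top at 0.034, NO-GO about (0.518, 0.135), spindle axis about (0.592, 0.0055) with its tip at 0.094. I set out now.

{"method": "arm_command", "body": {"targets": [[-18,45,0,0,0,4.7],[-18,45,0,0,0,4.7],[-18,45,0,0,0,4.7],[-18,45,0,0,0,4.7],[-18,45,0,0,0,4.7]], "grip": 100, "grip_force": 40}}

```text
clock: 0.65
position: [0.3934, 0.3688, 0.2456]
tool_rot: [-3.139, 0.003, 0.731]
force: [1.9, 1.0, -0.3]
grip_width: 0.085
```

{"method": "arm_command", "body": {"targets": [[-17,43,5,0,0,4.7],[-17,43,5,0,0,4.7],[-17,43,5,0,0,4.7],[-17,43,5,0,0,4.7],[-17,43,5,0,0,4.7],[0,0,0,0,0,0]]}}

```text
clock: 1.25
position: [0.4371, 0.1278, 0.2197]
tool_rot: [3.141, 0.002, 0.291]
force: [-0.1, 0.8, 0.9]
grip_width: 0.0853
```

Run:
```python
from h import *
f=grab("wrist");pickle.dump(f,open("f1.pkl","wb"));save(f,"b_wrist")
s=f["s"];print(s["qpos"].round(3),s["position"].round(4),s["tool_rot"].round(4),s["force"].round(1))
def circ(P):
    A=np.c_[2*P[:,:2],np.ones(len(P))];b=(P[:,:2]**2).sum(1)
    x=np.linalg.lstsq(A,b,rcond=None)[0];return x[:2].round(4),np.sqrt(x[2]+x[:2]@x[:2]).round(4),len(P)
P=cloud(f).reshape(-1,3);P=P[~np.isnan(P[:,0])]
for c,z0,z1 in(((.422,.138),.031,.037),((.518,.135),.026,.032),((.592,.005),.089,.1),((.592,.005),.060,.064)):
    d=np.hypot(P[:,0]-c[0],P[:,1]-c[1]);Q=P[(d<.04)&(P[:,2]>z0)&(P[:,2]<z1)]
    if len(Q):print(Q.mean(0).round(4),np.ptp(Q,0).round(4),((Q.max(0)+Q.min(0))/2).round(4),len(Q))
```

```text
[-0.63   0.303  0.264  2.069 -0.111  0.785 -0.007] [0.4371 0.1278 0.2197] [3.1414e+00 2.3000e-03 2.9120e-01] [-0.1  0.8  0.9]
[0.4213 0.1386 0.0355] [0.0523 0.0523 0.006 ] [0.4212 0.1378 0.034 ] 1227
[0.517  0.1373 0.0301] [0.0526 0.0526 0.006 ] [0.5177 0.1367 0.029 ] 1461
[0.577  0.0122 0.0628] [0.0169 0.0375 0.004 ] [0.5783 0.0083 0.062 ] 186
```

View pics/b_wrist.png

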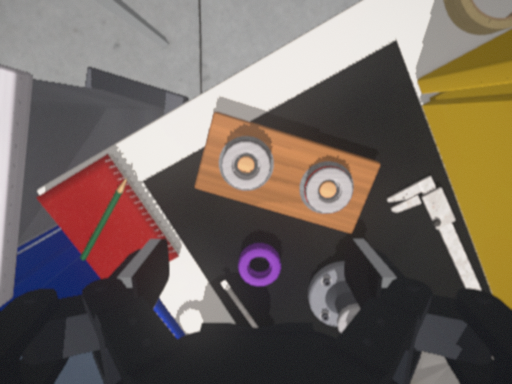

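In the wrist picture the GO ring is at (246,163), NO-GO at (327,189), the purple decoy at (259,264) and the spindle at about (338,295). I confirm the ring heights and centre over the GO ring.

Run:
```python
from h import *
f=pickle.load(open("f1.pkl","rb"))
P=cloud(f).reshape(-1,3)
for c in((.4212,.138),(.5177,.137)):
    r=np.hypot(P[:,0]-c[0],P[:,1]-c[1]);print(np.median(P[(r>.017)&(r<.023),2]), np.median(P[(r<.006),2]))
```

```text
0.28486763185683983 0.28555853553043903
0.2709266925708462 0.027019348264672977
```

{"method": "arm_command", "body": {"targets": [[-6,-7,20,0,0,0],[-6,-7,30,0,0,0],[0,0,40,0,0,0],[0,0,30,0,0,0],[0,0,0,0,0,0]]}}

```text
clock: 1.8
position: [0.4225, 0.1459, 0.0975]
tool_rot: [-3.138, -0.004, 0.303]
force: [-0.5, 0.3, 0.1]
grip_width: 0.0855
```

```bash
cat >> h.py <<'E'
def ringfit(f,c,z0,z1,r=.04):
    P=cloud(f).reshape(-1,3);d=np.hypot(P[:,0]-c[0],P[:,1]-c[1]);Q=P[(d<r)&(P[:,2]>z0)&(P[:,2]<z1)]
    return ((Q.max(0)+Q.min(0))/2).round(4),np.ptp(Q,0).round(4),np.median(Q[:,2]).round(4),len(Q)
E
python3 - <<'E'
from h import *
f=grab("wrist");s=f["s"];print(s["position"].round(4),s["tool_rot"].round(4),s["qd"].round(3))
g=pickle.load(open("f1.pkl","rb"))
for q in(g,f):
    for c in((.4212,.138),(.5177,.137)):
        try: print(ringfit(q,c,.022,.042,.03))
        except Exception as e: print(e)
save(f,"c_wrist")
E
```

```text
[0.4225 0.1459 0.0975] [-3.1379 -0.0036  0.3026] [-0.016 -0.045  0.012 -0.025  0.019  0.052 -0.019]
(array([0.4212, 0.1379, 0.0301]), array([0.0523, 0.0524, 0.0162]), np.float64(0.0354), 1691)
(array([0.5176, 0.1369, 0.0275]), array([0.0528, 0.053 , 0.0109]), np.float64(0.0305), 1658)
(array([0.4212, 0.1381, 0.03  ]), array([0.0522, 0.0531, 0.016 ]), np.float64(0.0353), 4098)
(array([0.5173, 0.1392, 0.0274]), array([0.0529, 0.049 , 0.0107]), np.float64(0.0304), 1619)
```

View pics/c_wrist.png

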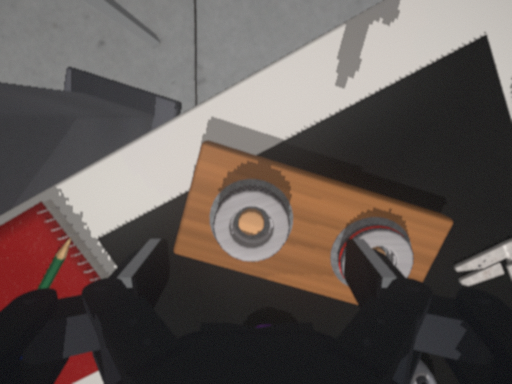

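The closer view shows the plain GO ring at (252,221) and the red-grooved NO-GO at (372,255). The depth data gives top heights of 0.035 and 0.030, which agrees.

{"method": "arm_command", "body": {"targets": [[-3.6,7.2,20,0,0,0],[0,0,15,0,0,0],[0,0,0,0,0,0]]}}

```text
clock: 2.15
position: [0.4244, 0.1407, 0.0673]
tool_rot: [-3.136, -0.01, 0.305]
force: [0.3, 0.7, -0.4]
grip_width: 0.085
```

```bash
cat >> h.py <<'E'
def delta(p,yaw,s=None):
    s=s or bot.observe()
    R=Ro.from_euler("xyz",s["tool_rot"]);T=Ro.from_euler("xyz",[np.pi,0,yaw])
    print("pos",s["position"].round(4),"rot",s["tool_rot"].round(4),"F",s["force"].round(2),"M",s["moment"].round(3),"q7 %.2f"%s["qpos"][6])
    print("shift mm",(R.inv().apply(np.array(p)-s["position"])*1e3).round(1),"turn deg",np.degrees((R.inv()*T).as_rotvec()).round(2))
E
python3 -c "
from h import *
delta((.4212,.138,.038),.305)"
```

```text
pos [0.4244 0.1407 0.0673] rot [-3.1362 -0.0102  0.3052] F [ 0.34  0.69 -0.42] M [ 0.028 -0.01  -0.033] q7 0.07
shift mm [-4.2  1.7 29.3] turn deg [-0.31 -0.58  0.01]
```

{"method": "arm_command", "body": {"targets": [[-4.2,1.7,8,-0.3,-0.6,0],[0,0,10,0,0,0],[0,0,6,0,0,0],[0,0,0,0,0,0]]}}

```text
clock: 2.55
position: [0.4227, 0.1393, 0.0452]
tool_rot: [-3.141, -0.004, 0.307]
force: [-0.1, -0.4, 1.0]
grip_width: 0.0854
```

```bash
python3 -c "
from h import *
delta((.4212,.138,.038),.305)"
```

```text
pos [0.4227 0.1393 0.0452] rot [-3.1409 -0.0039  0.3065] F [-0.1  -0.37  1.03] M [-0.05  -0.035  0.067] q7 0.08
shift mm [-1.8  0.8  7.2] turn deg [-0.04 -0.22  0.09]
```

{"method": "arm_command", "body": {"targets": [[-1.8,0.8,7,0,-0.2,0],[0,0,0,0,0,0]]}}

```text
clock: 2.75
position: [0.4212, 0.138, 0.0378]
tool_rot: [-3.141, -0.0, 0.307]
force: [0.5, 0.5, 0.5]
grip_width: 0.0855
```

{"method": "arm_command", "body": {"targets": [[0,0,0,0,0,0],[0,0,0,0,0,0],[0,0,0,0,0,0],[0,0,0,0,0,0],[0,0,0,0,0,0]], "grip": 0, "grip_force": 40}}

```text
clock: 3.25
position: [0.4214, 0.138, 0.0384]
tool_rot: [-3.141, -0.001, 0.306]
force: [-1.1, 1.1, -2.3]
grip_width: 0.0505
```

```bash
python3 -c "
from h import *
delta((.4212,.138,.038),.305)
f=grab('wrist');save(f,'d_wrist')
"
```

```text
pos [0.4214 0.138  0.0384] rot [-3.1406e+00 -7.0000e-04  3.0620e-01] F [-1.05  1.06 -2.25] M [ 0.026 -0.051 -0.009] q7 0.08
shift mm [-0.2 -0.1  0.4] turn deg [-0.06 -0.04  0.07]
```

View pics/d_wrist.png

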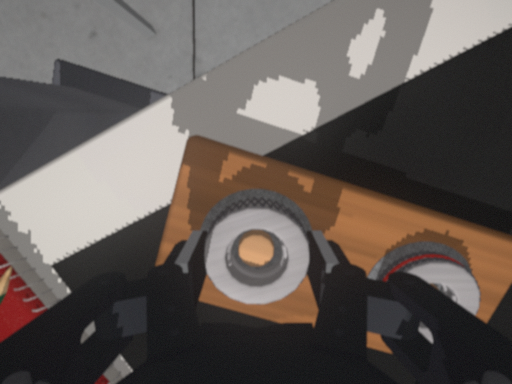

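The fingers hold the GO ring at (258,255) in the picture, with the opening stopped at about the ring diameter. I lift it.

{"method": "arm_command", "body": {"targets": [[0,0,-8,0,0,0],[0,0,-12,0,0,0],[0,0,-30,0,0,0],[0,0,-40,0,0,0],[0,0,-40,0,0,0],[0,0,0,0,0,0]], "grip_force": 50}}

```text
clock: 3.9
position: [0.4205, 0.137, 0.1765]
tool_rot: [-3.14, 0.001, 0.305]
force: [0.2, 0.4, -2.5]
grip_width: 0.05
```

```bash
python3 -c "
from h import *
delta((.592,.0055,.2),-.2)
print(bot.observe()['qpos'].round(2))
f=grab('wrist')
for c,z0,z1 in(((.592,.005),.088,.1),((.592,.005),.058,.066),((.592,.005),.010,.0165)):
    try: print(ringfit(f,c,z0,z1,.06))
    except Exception as e: print(e)
P=cloud(f)
print(P[200:300:15,256].round(3))
"
```

```text
pos [0.4205 0.137  0.1765] rot [-3.1401e+00  8.0000e-04  3.0500e-01] F [ 0.16  0.43 -2.54] M [ 0.01   0.022 -0.017] q7 0.00
shift mm [124.  176.9 -23.8] turn deg [-0.07  0.07 28.93]
[-0.65  0.36  0.25  2.14 -0.14  0.66  0.  ]
(array([0.5939, 0.0164, 0.0899]), array([0.0088, 0.0024, 0.0038]), np.float64(0.0898), 18)
(array([0.5928, 0.0175, 0.062 ]), array([0.0398, 0.0219, 0.008 ]), np.float64(0.0637), 424)
zero-size array to reduction operation maximum which has no identity
[[0.412 0.162 0.162]
 [0.413 0.159 0.175]
 [0.436 0.085 0.003]
 [0.442 0.068 0.003]
 [0.447 0.05  0.001]
 [0.424 0.124 0.166]
 [0.425 0.121 0.174]]
```

{"method": "arm_command", "body": {"targets": [[15,22,-20,0,0,0],[25,35,-10,0,0,0],[25,35,0,0,0,0],[25,35,0,0,0,0],[20,30,0,0,0,0],[0,0,0,0,0,0]]}}

```text
clock: 4.55
position: [0.5744, 0.0167, 0.2034]
tool_rot: [-3.139, 0.007, 0.311]
force: [-1.2, 0.5, -2.3]
grip_width: 0.05
```

```bash
python3 -c "
from h import *
delta((.592,.0055,.2),2.1)
print(bot.observe()['qpos'].round(2))
"
```

```text
pos [0.5744 0.0167 0.2034] rot [-3.139   0.0069  0.3111] F [-1.18  0.45 -2.32] M [ 0.009  0.036 -0.012] q7 0.34
shift mm [13.3 16.1  3.3] turn deg [  -0.46    0.15 -102.5 ]
[-0.33  0.51  0.28  1.79 -0.18  0.87  0.34]
```

{"method": "arm_command", "body": {"targets": [[6,8,0,0,0,-8.5],[6,8,0,0,0,-8.5],[0,0,0,0,0,-8.5],[0,0,0,0,0,-8.5],[0,0,0,0,0,-8.5],[0,0,0,0,0,-8.5]]}}

```text
clock: 5.15
position: [0.5878, 0.0062, 0.1977]
tool_rot: [-3.124, 0.007, 1.214]
force: [0.2, -0.1, -2.4]
grip_width: 0.0498
```

{"method": "arm_command", "body": {"targets": [[0,0,0,0,0,-8.5],[0,0,0,0,0,-8.5],[0,0,0,0,0,-8.5],[0,0,0,0,0,-8.5],[0,0,0,0,0,-8.5],[0,0,0,0,0,-8.5],[0,0,0,0,0,0]]}}

```text
clock: 5.85
position: [0.5818, 0.0081, 0.1925]
tool_rot: [-3.116, -0.016, 2.117]
force: [0.6, -0.2, -2.1]
grip_width: 0.0499
```

Run:
```python
from h import *
delta((.592,.0055,.16),2.1)
print(bot.observe()['qpos'].round(2))
fs={n:grab(n) for n in("scene","side","wrist")};pickle.dump(fs,open("f2.pkl","wb"))
save(fs["wrist"],"e_wrist")
c=np.hstack([cv2.resize(fs["scene"]["color"][140:260,170:320],None,fx=2.6,fy=2.6),cv2.resize(fs["side"]["color"][120:240,190:340],None,fx=2.6,fy=2.6)])
cv2.imwrite("pics/e.png",c[:,:,::-1])
f=fs["wrist"]
for c,z0,z1 in(((.592,.005),.088,.1),((.592,.005),.058,.066),((.592,.005),.010,.0165)):
    try: print(ringfit(f,c,z0,z1,.06))
    except Exception as e: print(e)
```

```text
pos [0.5818 0.0081 0.1925] rot [-3.1158 -0.0157  2.1172] F [ 0.55 -0.17 -2.06] M [ 0.032 -0.049 -0.007] q7 1.90
shift mm [-8.1  8.2 32.2] turn deg [-1.49 -0.89  1.  ]
[ 0.02  0.54 -0.19  1.74  0.12  0.91  1.9 ]
(array([ 0.5857, -0.0013,  0.0908]), array([0.0066, 0.0055, 0.0055]), np.float64(0.0907), 15)
(array([0.5889, 0.0034, 0.062 ]), array([0.0377, 0.0374, 0.0073]), np.float64(0.0639), 595)
(array([0.5904, 0.0062, 0.0135]), array([0.0885, 0.0906, 0.0059]), np.float64(0.0149), 2453)
```

View pics/e.png

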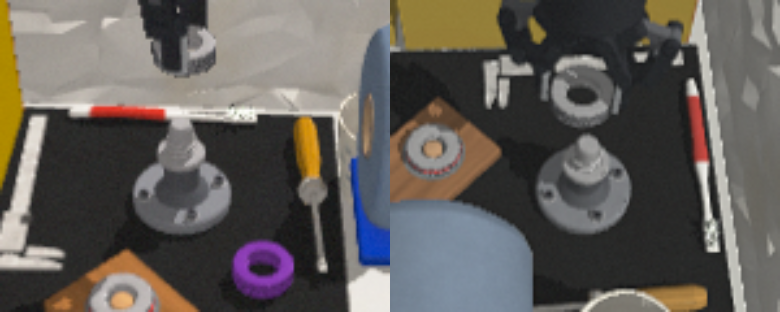

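View pics/e_wrist.png

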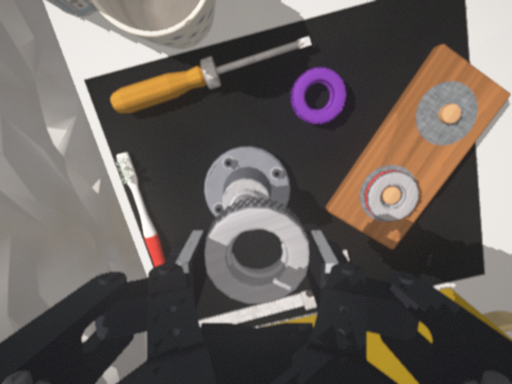

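The composite shows the GO ring held level above the spindle. In the wrist view the ring is at (257,253), over the flange at (246,183), and the NO-GO ring is still on its peg at (391,195). I measure the ring and spindle in the same camera.

```bash
cat >> h.py <<'E'
def ring_in_tool(f):
    s=f["s"];P=cloud(f).reshape(-1,3)
    T=Ro.from_euler("xyz",s["tool_rot"]).inv().apply(P-s["position"])
    r=np.hypot(T[:,0],T[:,1]);A=T[(r<.03)&(T[:,2]>-.004)&(T[:,2]<.03)]
    return T,A
E
python3 - <<'E'
from h import *
fs=pickle.load(open("f2.pkl","rb"));f=fs["wrist"]
T,A=ring_in_tool(f)
print(np.histogram(A[:,2],np.arange(-.004,.031,.002)))
top=A[(abs(A[:,2]-np.median(A[:,2]))<.0025)]
print("median z",np.median(A[:,2]),"bbox mid",(top.max(0)+top.min(0))/2,np.ptp(top,0),len(top))
# flange outer edge by circle fit on world z .0105-.0165 outer points
def mm(f,c,z0,z1,rmin,rmax):
    P=cloud(f).reshape(-1,3);Q=P[(P[:,2]>z0)&(P[:,2]<z1)]
    Q=Q[np.hypot(Q[:,0]-c[0],Q[:,1]-c[1])<rmax]
    return Q
for n in fs:
    Q=mm(fs[n],(.591,.0055),.008,.0165,0,.056)
    # outermost point per 10deg bin, circle fit
    a=np.arctan2(Q[:,1]-.0055,Q[:,0]-.591);r=np.hypot(Q[:,1]-.0055,Q[:,0]-.591)
    b=((a+np.pi)/(np.pi/18)).astype(int);E=np.array([Q[b==k][r[b==k].argmax()] for k in range(36) if (b==k).any() and r[b==k].max()>.040])
    M=np.c_[2*E[:,:2],np.ones(len(E))];x=np.linalg.lstsq(M,(E[:,:2]**2).sum(1),rcond=None)[0]
    print(n,x[:2].round(4),np.sqrt(x[2]+x[:2]@x[:2]).round(4),len(E))
E
```

```text
(array([ 105,  103,  858, 4535,  556,  392,  395,  257,  186,  154,  125,
         45,    5,    0,    0,    0,    0]), array([-0.004, -0.002,  0.   ,  0.002,  0.004,  0.006,  0.008,  0.01 ,
        0.012,  0.014,  0.016,  0.018,  0.02 ,  0.022,  0.024,  0.026,
        0.028,  0.03 ]))
median z 0.0028954116119864095 bbox mid [-2.32871029e-05  1.15087500e-03  2.89433246e-03] [0.05602588 0.05323396 0.00498444] 5839
scene [0.5911 0.007 ] 0.0452 32
side [0.5917 0.0038] 0.0454 31
wrist [0.5918 0.0066] 0.0456 28
```

{"method": "arm_command", "body": {"targets": [[-4,4,15,-0.8,-0.5,-8],[-4,4,15,-0.8,-0.5,-8],[0,0,15,0,0,-6],[0,0,0,0,0,0]]}}

```text
clock: 6.4
position: [0.5928, 0.0068, 0.1463]
tool_rot: [3.136, 0.002, 2.494]
force: [-0.3, -0.5, -1.7]
grip_width: 0.0498
```

```bash
python3 -c "
from h import *
delta((.5912,.006,.125),2.5)
print(bot.observe()['qpos'].round(2))
"
```

```text
pos [0.5928 0.0068 0.1463] rot [3.1363e+00 1.7000e-03 2.4945e+00] F [-0.28 -0.52 -1.71] M [-0.061  0.055 -0.005] q7 2.20
shift mm [ 0.8 -1.7 21.3] turn deg [ 0.3   0.1  -0.32]
[ 0.08  0.6  -0.27  1.77  0.21  0.79  2.2 ]
```

{"method": "arm_command", "body": {"targets": [[0.8,-1.7,8,0.3,0.1,0],[0,0,8,0,0,0],[0,0,4,0,0,0],[0,0,0,0,0,0]]}}

```text
clock: 6.8
position: [0.5914, 0.0062, 0.126]
tool_rot: [-3.141, 0.001, 2.482]
force: [-0.5, -0.4, -2.2]
grip_width: 0.0497
```

Run:
```python
from h import *
delta((.5912,.006,.11),2.5)
fs={n:grab(n) for n in("scene","side")}
c=np.hstack([cv2.resize(fs["scene"]["color"][150:240,190:290],None,fx=4,fy=4),cv2.resize(fs["side"]["color"][120:210,216:316],None,fx=4,fy=4)])
cv2.imwrite("pics/f.png",c[:,:,::-1])
```

```text
pos [0.5914 0.0062 0.126 ] rot [-3.1412e+00  8.0000e-04  2.4816e+00] F [-0.52 -0.41 -2.16] M [-0.061 -0.015  0.004] q7 2.18
shift mm [ 0.1 -0.2 16. ] turn deg [-0.02  0.05 -1.05]
```

View pics/f.png

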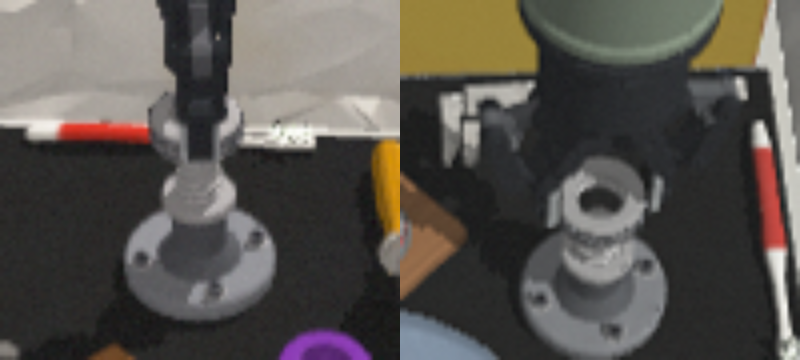

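The pictures show the ring in line with the stud in both views: scene columns 197 and 200, side columns 603 and 600. I lower it gently.

{"method": "arm_command", "body": {"targets": [[0,0,3,0,0,0],[0,0,3,0,0,0],[0,0,3,0,0,0],[0,0,3,0,0,0],[0,0,3,0,0,0],[0,0,0,0,0,0]]}}

```text
clock: 7.5
position: [0.5921, 0.0062, 0.111]
tool_rot: [3.141, 0.002, 2.481]
force: [-0.2, 0.2, -1.8]
grip_width: 0.0496
```

```bash
python3 -c "
from h import *
delta((.5912,.006,.1),2.48)"
```

```text
pos [0.5921 0.0062 0.111 ] rot [3.1407e+00 2.2000e-03 2.4813e+00] F [-0.16  0.23 -1.82] M [ 0.007 -0.014 -0.027] q7 2.17
shift mm [ 0.6 -0.7 11. ] turn deg [0.05 0.13 0.08]
```

{"method": "arm_command", "body": {"targets": [[0.3,-0.4,2,0,0.1,0],[0,0,2,0,0,0],[0,0,2,0,0,0],[0,0,2,0,0,0],[0,0,0,0,0,0]]}}

```text
clock: 8.0
position: [0.5916, 0.006, 0.1023]
tool_rot: [3.141, 0.0, 2.481]
force: [-0.3, -0.2, -2.3]
grip_width: 0.0501
```

{"method": "arm_command", "body": {"targets": [[0,0,1,0,0,0],[0,0,1,0,0,0],[0,0,1,0,0,0],[0,0,0,0,0,0]]}}

```text
clock: 8.4
position: [0.5917, 0.006, 0.0991]
tool_rot: [3.141, 0.0, 2.481]
force: [-0.1, -0.0, -2.7]
grip_width: 0.0498
```

```bash
python3 -c "
from h import *
delta((.5912,.006,.1),2.48)"
```

```text
pos [0.5917 0.006  0.0991] rot [3.1405e+00 4.0000e-04 2.4811e+00] F [-0.09 -0.01 -2.68] M [-0.049 -0.008  0.016] q7 2.17
shift mm [ 0.4 -0.3 -0.9] turn deg [0.06 0.03 0.06]
```

{"method": "arm_command", "body": {"targets": [[0,0,1,0,0,0],[0,0,1,0,0,0],[0,0,0,0,0,0]]}}

```text
clock: 8.7
position: [0.5917, 0.006, 0.097]
tool_rot: [3.14, 0.001, 2.481]
force: [-0.0, -0.2, -2.3]
grip_width: 0.0497
```

{"method": "arm_command", "body": {"targets": [[0,0,1,0,0,0],[0,0,1,0,0,0],[0,0,0,0,0,0]]}}

```text
clock: 9.0
position: [0.5918, 0.006, 0.0949]
tool_rot: [3.14, 0.001, 2.481]
force: [0.4, -0.3, -1.8]
grip_width: 0.0497
```

{"method": "arm_command", "body": {"targets": [[0,0,1,0,0,0],[0,0,1,0,0,0],[0,0,0,0,0,0]]}}

```text
clock: 9.3
position: [0.5918, 0.006, 0.0927]
tool_rot: [3.14, 0.001, 2.481]
force: [-0.5, 0.7, -1.7]
grip_width: 0.05
```

{"method": "arm_command", "body": {"targets": [[0,0,1,0,0,0],[0,0,0,0,0,0]]}}

```text
clock: 9.5
position: [0.5919, 0.006, 0.0917]
tool_rot: [3.14, 0.001, 2.481]
force: [-0.2, 0.3, -0.0]
grip_width: 0.0502
```

{"method": "arm_command", "body": {"targets": [[0,0,1,0,0,0],[0,0,0,0,0,0]]}}

```text
clock: 9.7
position: [0.5921, 0.006, 0.0913]
tool_rot: [3.14, 0.001, 2.481]
force: [-2.3, -0.8, 4.4]
grip_width: 0.0502
```

{"method": "arm_command", "body": {"targets": [[0,0,0.7,0,0,0],[0,0,0,0,0,0]]}}

```text
clock: 9.9
position: [0.5921, 0.006, 0.0913]
tool_rot: [3.14, 0.002, 2.481]
force: [-3.2, -0.2, 3.7]
grip_width: 0.05
```

```bash
python3 -c "
from h import *
delta((.5912,.006,.09),2.48)"
```

```text
pos [0.5921 0.006  0.0913] rot [3.1401e+00 1.6000e-03 2.4809e+00] F [-3.23 -0.19  3.71] M [-0.179  0.513  0.002] q7 2.16
shift mm [ 0.7 -0.5  1.3] turn deg [0.09 0.09 0.05]
```

{"method": "arm_command", "body": {"targets": [[0,0,0.2,0,0,6],[0,0,0.25,0,0,6],[0,0,0.25,0,0,6],[0,0,0.25,0,0,6]]}}

```text
clock: 10.3
position: [0.5922, 0.0046, 0.0907]
tool_rot: [3.139, 0.002, 2.048]
force: [-1.3, 0.3, -0.7]
grip_width: 0.0499
```

```bash
python3 -c "
from h import *
delta((.5918,.006,.09),2.48)"
```

```text
pos [0.5922 0.0046 0.0907] rot [3.1394e+00 1.7000e-03 2.0477e+00] F [-1.25  0.3  -0.67] M [-0.061  0.24  -0.025] q7 1.82
shift mm [1.4 0.2 0.7] turn deg [  0.1    0.12 -24.77]
```

{"method": "arm_command", "body": {"targets": [[0.5,0,0.35,0,0,7],[0.3,0,0.35,0,0,7],[0.2,0,0.35,0,0,7],[0.2,0,0.35,0,0,7]]}}

```text
clock: 10.7
position: [0.5915, 0.0056, 0.0891]
tool_rot: [3.139, 0.001, 1.539]
force: [-0.2, -0.8, -1.3]
grip_width: 0.0499
```

```bash
python3 -c "
from h import *
delta((.5918,.006,.09),1.48)"
```

```text
pos [0.5915 0.0056 0.0891] rot [3.1393e+00 6.0000e-04 1.5386e+00] F [-0.19 -0.82 -1.33] M [-0.159 -0.022  0.   ] q7 1.43
shift mm [ 0.4  0.3 -0.9] turn deg [0.13 0.03 3.36]
```

{"method": "arm_command", "body": {"targets": [[0.2,0,0.3,0,0,7.5],[0.2,0,0.3,0,0,7.5],[0.2,0,0.3,0,0,7.5],[0.2,0,0.3,0,0,7.5],[0.2,0,0.3,0,0,7.5]]}}

```text
clock: 11.2
position: [0.5918, 0.0058, 0.0877]
tool_rot: [3.139, -0.001, 0.856]
force: [-0.1, -1.2, -1.2]
grip_width: 0.0501
```

```bash
python3 -c "
from h import *
delta((.5918,.006,.09),.82)"
```

```text
pos [0.5918 0.0058 0.0877] rot [ 3.1386e+00 -6.0000e-04  8.5630e-01] F [-0.1  -1.21 -1.24] M [-0.226  0.213 -0.054] q7 0.92
shift mm [ 0.2 -0.1 -2.3] turn deg [ 0.17 -0.04  2.08]
```

{"method": "arm_command", "body": {"targets": [[0.2,0,0.3,0,0,7.5],[0.2,0,0.3,0,0,7.5],[0.1,0,0.3,0,0,7.5],[0.1,0,0.3,0,0,7.5],[0.1,0,0.3,0,0,7.5]]}}

```text
clock: 11.7
position: [0.5921, 0.0061, 0.0861]
tool_rot: [3.14, -0.002, 0.174]
force: [-0.7, -1.2, -0.6]
grip_width: 0.0502
```

```bash
python3 -c "
from h import *
delta((.5918,.006,.09),.2)"
```

```text
pos [0.5921 0.0061 0.0861] rot [ 3.1395e+00 -2.1000e-03  1.7410e-01] F [-0.69 -1.16 -0.56] M [-0.242  0.138  0.01 ] q7 0.41
shift mm [-0.3  0.1 -3.9] turn deg [ 0.12 -0.12 -1.49]
```

{"method": "arm_command", "body": {"targets": [[0,0,0.25,0,0,6.5],[0,0,0.25,0,0,6.5],[0,0,0.25,0,0,6.5],[0,0,0.2,0,0,6]]}}

```text
clock: 12.1
position: [0.5924, 0.0063, 0.0851]
tool_rot: [3.141, -0.004, -0.29]
force: [1.1, -2.3, -0.2]
grip_width: 0.0499
```

```bash
python3 -c "
from h import *
delta((.5918,.006,.084),-.27)"
```

```text
pos [0.5924 0.0063 0.0851] rot [ 3.1407 -0.0037 -0.2904] F [ 1.1  -2.31 -0.2 ] M [-0.44  -0.038  0.023] q7 0.06
shift mm [-0.5  0.5  1.1] turn deg [ 0.05 -0.21 -1.17]
```

{"method": "arm_command", "body": {"targets": [[-0.2,0.4,0.2,0,-0.1,5],[0,0,0.2,0,-0.1,5],[0,0,0.2,0,0,5]]}}

```text
clock: 12.4
position: [0.5926, 0.0064, 0.0846]
tool_rot: [-3.142, -0.001, -0.563]
force: [0.2, -0.1, -1.2]
grip_width: 0.0499
```

```bash
python3 -c "
from h import *
delta((.5918,.006,.084),-.55)"
```

```text
pos [0.5926 0.0064 0.0846] rot [-3.1415e+00 -1.3000e-03 -5.6340e-01] F [ 0.19 -0.13 -1.25] M [-0.151 -0.089  0.04 ] q7 -0.15
shift mm [-0.5  0.7  0.6] turn deg [-0.   -0.07 -0.77]
```

{"method": "arm_command", "body": {"targets": [[0,0,0.2,0,0,5],[0,0,0.2,0,0,5],[0,0,0.1,0,0,4]]}}

```text
clock: 12.7
position: [0.5929, 0.0062, 0.0844]
tool_rot: [-3.141, -0.002, -0.818]
force: [-1.6, -1.1, 2.0]
grip_width: 0.0501
```

```bash
python3 -c "
from h import *
delta((.5918,.006,.084),-.8)"
```

```text
pos [0.5929 0.0062 0.0844] rot [-3.1408e+00 -2.0000e-03 -8.1840e-01] F [-1.64 -1.12  2.02] M [-0.113  0.297  0.026] q7 -0.34
shift mm [-0.6  1.   0.4] turn deg [-0.05 -0.11 -1.05]
```

{"method": "arm_command", "body": {"targets": [[0,0,0,0,0,4],[0,0,0,0,0,4],[0,0,0,0,0,4]]}}

```text
clock: 13.0
position: [0.5928, 0.0065, 0.0844]
tool_rot: [-3.14, -0.001, -1.036]
force: [-0.2, 0.4, -1.0]
grip_width: 0.0501
```

```bash
python3 -c "
from h import *
delta((.5918,.006,.084),-1.02)"
```

```text
pos [0.5928 0.0065 0.0844] rot [-3.1404e+00 -1.4000e-03 -1.0361e+00] F [-0.21  0.4  -0.99] M [-0.055  0.209  0.068] q7 -0.51
shift mm [-0.1  1.1  0.4] turn deg [-0.07 -0.08 -0.92]
```

{"method": "arm_command", "body": {"targets": [[0,0,0,0,0,4],[0,0,0,0,0,4],[0,0,0,0,0,3]]}}

```text
clock: 13.3
position: [0.593, 0.0069, 0.0844]
tool_rot: [-3.14, -0.001, -1.236]
force: [-0.1, -1.1, 0.5]
grip_width: 0.0497
```

```bash
python3 -c "
from h import *
delta((.5918,.006,.084),-1.02)"
```

```text
pos [0.593  0.0069 0.0844] rot [-3.1399e+00 -1.0000e-03 -1.2361e+00] F [-0.07 -1.06  0.47] M [-0.326 -0.028  0.017] q7 -0.67
shift mm [0.4 1.4 0.4] turn deg [ -0.09  -0.07 -12.38]
```

{"method": "arm_command", "body": {"targets": [[0,0,0,0,0,4],[0,0,0,0,0,3]]}}

```text
clock: 13.5
position: [0.5932, 0.0068, 0.0844]
tool_rot: [-3.139, -0.001, -1.363]
force: [0.2, -2.3, -0.7]
grip_width: 0.0498
```

```bash
python3 -c "
from h import *
delta((.5918,.006,.084),-1.36)"
```

```text
pos [0.5932 0.0068 0.0844] rot [-3.1394e+00 -1.3000e-03 -1.3631e+00] F [ 0.25 -2.29 -0.68] M [-0.401  0.025  0.05 ] q7 -0.77
shift mm [0.5 1.5 0.4] turn deg [-0.12 -0.07 -0.18]
```

{"method": "arm_command", "body": {"targets": [[0,0,0,0,0,3],[0,0,0,0,0,2]]}}

```text
clock: 13.7
position: [0.5933, 0.0066, 0.0844]
tool_rot: [-3.139, -0.002, -1.454]
force: [0.6, -2.0, 0.2]
grip_width: 0.0502
```

```bash
python3 -c "
from h import *
delta((.5918,.006,.084),-1.45)"
```

```text
pos [0.5933 0.0066 0.0844] rot [-3.1390e+00 -1.8000e-03 -1.4544e+00] F [ 0.63 -2.02  0.18] M [-0.447  0.074  0.105] q7 -0.84
shift mm [0.4 1.6 0.4] turn deg [-0.15 -0.1  -0.25]
```

{"method": "arm_command", "body": {"targets": [[0.4,0.4,0,-0.1,-0.1,2],[0,0,0,0,0,2]]}}

```text
clock: 13.9
position: [0.5933, 0.0061, 0.0844]
tool_rot: [-3.14, 0.0, -1.528]
force: [0.3, -2.7, -1.1]
grip_width: 0.0502
```

```bash
python3 -c "
from h import *
delta((.5918,.006,.084),-1.52)"
```

```text
pos [0.5933 0.0061 0.0844] rot [-3.1403  0.     -1.5278] F [ 0.32 -2.68 -1.11] M [-0.603 -0.145  0.073] q7 -0.90
shift mm [0.1 1.5 0.4] turn deg [-0.08  0.   -0.45]
```

{"method": "arm_command", "body": {"targets": [[0,0,0,0,0,2],[0,0,0,0,0,2]]}}

```text
clock: 14.1
position: [0.5932, 0.0057, 0.0844]
tool_rot: [-3.14, -0.0, -1.603]
force: [0.1, -2.7, -0.2]
grip_width: 0.0498
```

```bash
python3 -c "
from h import *
delta((.5918,.006,.084),-1.59)"
```

```text
pos [0.5932 0.0057 0.0844] rot [-3.1404e+00 -3.0000e-04 -1.6031e+00] F [ 0.1  -2.66 -0.24] M [-0.585  0.092  0.131] q7 -0.96
shift mm [-0.3  1.4  0.4] turn deg [-0.07 -0.02 -0.75]
```

{"method": "arm_command", "body": {"targets": [[0.4,0,0,0,0,1.5],[0,0,0,0,0,0]]}}

```text
clock: 14.3
position: [0.5931, 0.0054, 0.0844]
tool_rot: [-3.141, -0.0, -1.633]
force: [0.2, -1.3, 0.7]
grip_width: 0.0497
```

```bash
python3 -c "
from h import *
delta((.5918,.006,.084),-1.63)"
```

```text
pos [0.5931 0.0054 0.0844] rot [-3.1406e+00 -1.0000e-04 -1.6330e+00] F [ 0.19 -1.34  0.66] M [-0.394  0.01  -0.018] q7 -0.99
shift mm [-0.5  1.3  0.4] turn deg [-0.06 -0.01 -0.17]
```

{"method": "arm_command", "body": {"targets": [[0,0,0,0,0,1.5]]}}

```text
clock: 14.4
position: [0.593, 0.0054, 0.0844]
tool_rot: [-3.141, -0.0, -1.66]
force: [-0.9, -2.2, -0.0]
grip_width: 0.0497
```

```bash
python3 -c "
from h import *
delta((.5918,.006,.084),-1.66)"
```

```text
pos [0.593  0.0054 0.0844] rot [-3.1408e+00 -1.0000e-04 -1.6597e+00] F [-0.88 -2.18 -0.  ] M [-0.511  0.17   0.076] q7 -1.01
shift mm [-0.5  1.2  0.4] turn deg [-0.04 -0.01  0.02]
```

{"method": "arm_command", "body": {"targets": [[0,0,0,0,0,2],[0,0,0,0,0,2]]}}

```text
clock: 14.6
position: [0.5928, 0.0053, 0.0844]
tool_rot: [-3.141, 0.0, -1.735]
force: [-0.6, -2.4, -1.0]
grip_width: 0.0501
```

```bash
python3 -c "
from h import *
delta((.5918,.006,.084),-1.73)"
```

```text
pos [0.5928 0.0053 0.0844] rot [-3.1410e+00  1.0000e-04 -1.7349e+00] F [-0.58 -2.38 -0.98] M [-0.419  0.073  0.16 ] q7 -1.07
shift mm [-0.5  1.1  0.4] turn deg [-0.03  0.01 -0.28]
```

{"method": "arm_command", "body": {"targets": [[0.2,0,0,0,0,2],[0,0,0,0,0,1.5]]}}

```text
clock: 14.8
position: [0.5928, 0.0052, 0.0844]
tool_rot: [-3.141, 0.0, -1.802]
force: [-0.4, -1.5, -0.6]
grip_width: 0.05
```

```bash
python3 -c "
from h import *
delta((.5918,.006,.084),-1.79)"
```

```text
pos [0.5928 0.0052 0.0844] rot [-3.1410e+00  3.0000e-04 -1.8016e+00] F [-0.4  -1.5  -0.58] M [-0.511  0.1    0.203] q7 -1.12
shift mm [-0.5  1.2  0.4] turn deg [-0.03  0.02 -0.67]
```

{"method": "arm_command", "body": {"targets": [[0,0,0,0,0,0]]}}

```text
clock: 14.9
position: [0.5928, 0.0052, 0.0844]
tool_rot: [-3.141, 0.0, -1.803]
force: [-1.1, -1.6, 1.3]
grip_width: 0.05
```

```bash
python3 -c "
from h import *
delta((.5918,.006,.084),-1.79)
m=[]
for i in range(6):
    f=bot.grab_frame('wrist'); m.append(bot.observe()['moment'])
print(np.array(m)[:,2].round(3))
bot; g=grab('wrist'); save(g,'g_wrist')"
```

```text
pos [0.5928 0.0052 0.0844] rot [-3.1411e+00  1.0000e-04 -1.8032e+00] F [-1.15 -1.62  1.32] M [-0.319  0.166  0.077] q7 -1.13
shift mm [-0.5  1.2  0.4] turn deg [-0.03  0.01 -0.75]
[-0.079 -0.051 -0.072 -0.054 -0.039 -0.031]
```

Add to h.py:
```python
def hold():
    m=[]
    for i in range(3):
        bot.grab_frame("side"); s=bot.observe(); m.append(s["moment"][2])
    print("yaw %.4f deg %.2f z %.4f q7 %.2f"%(s["tool_rot"][2],np.degrees(s["tool_rot"][2]),s["position"][2],s["qpos"][6]),"F",s["force"].round(1),"Mz",np.round(m,3))
```

```text
(no output)
```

{"method": "arm_command", "body": {"targets": [[0,0,0,0,0,2],[0,0,0,0,0,2]]}}

```text
clock: 15.45
position: [0.5929, 0.0052, 0.0844]
tool_rot: [-3.141, 0.001, -1.875]
force: [0.1, -1.8, 0.6]
grip_width: 0.0501
```

```bash
python3 -c "
from h import *
hold()"
```

```text
yaw -1.8729 deg -107.31 z 0.0844 q7 -1.18 F [-0.6 -2.2  0.5] Mz [-0.012 -0.047 -0.073]
```

{"method": "arm_command", "body": {"targets": [[0,0,0,0,0,2],[0,0,0,0,0,2]]}}

```text
clock: 15.8
position: [0.5928, 0.0052, 0.0844]
tool_rot: [-3.141, 0.0, -1.946]
force: [0.1, -1.0, -1.1]
grip_width: 0.0501
```

```bash
python3 -c "
from h import *
hold()"
```

```text
yaw -1.9441 deg -111.39 z 0.0844 q7 -1.24 F [-0.8 -1.3  0.5] Mz [ 0.042 -0.126 -0.11 ]
```

{"method": "arm_command", "body": {"targets": [[0,0,0,0,0,2],[0,0,0,0,0,2]]}}

```text
clock: 16.15
position: [0.5928, 0.0051, 0.0844]
tool_rot: [-3.141, 0.0, -2.017]
force: [-0.4, -3.1, 0.3]
grip_width: 0.0503
```

```bash
python3 -c "
from h import *
hold()"
```

```text
yaw -2.0152 deg -115.46 z 0.0844 q7 -1.30 F [-1.3 -2.5  1.6] Mz [ 0.214 -0.023 -0.084]
```

{"method": "arm_command", "body": {"targets": [[0,0,0,0,0,2],[0,0,0,0,0,2]]}}

```text
clock: 16.5
position: [0.5927, 0.0051, 0.0844]
tool_rot: [-3.141, 0.0, -2.088]
force: [0.1, -2.5, -0.7]
grip_width: 0.0497
```

```bash
python3 -c "
from h import *
hold()
g=grab('wrist'); s=grab('scene')
T,A=ring_in_tool(g)
top=A[abs(A[:,2]-np.median(A[:,2]))<.0025]
print(np.median(A[:,2]),((top.max(0)+top.min(0))/2).round(4))
c=np.hstack([cv2.resize(g['color'][150:330,130:400],(480,320),interpolation=cv2.INTER_CUBIC),cv2.resize(s['color'][165:235,200:270],(320,320),interpolation=cv2.INTER_CUBIC)])
cv2.imwrite('pics/g.png',c[:,:,::-1])
"
```

```text
yaw -2.0860 deg -119.52 z 0.0844 q7 -1.36 F [-0.7 -3.5  0.5] Mz [0.622 0.406 0.288]
0.002738840575830984 [0.     0.0017 0.0027]
```

View pics/g.png

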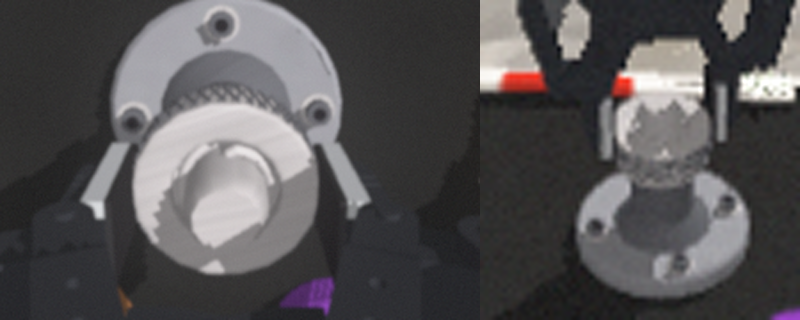

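The wrist picture shows the ring seated level on the collar with the stud through its bore, and the scene picture shows it flat on the collar. The torque has risen. I check its steady value.

```bash
python3 -c "
from h import *
hold()"
```

```text
yaw -2.0855 deg -119.49 z 0.0844 q7 -1.36 F [-0.9 -2.6 -0.9] Mz [0.227 0.224 0.236]
```

The torque settled at 0.23, but it peaked at 0.6 during the last step, so that step was too coarse. I back it off a little and retighten in fine steps to reach a known finger-tight torque.

{"method": "arm_command", "body": {"targets": [[0,0,0,0,0,-2],[0,0,0,0,0,-2],[0,0,0,0,0,-2]]}}

```text
clock: 17.2
position: [0.5927, 0.0051, 0.0844]
tool_rot: [-3.141, 0.001, -1.974]
force: [-1.4, -2.1, -0.6]
grip_width: 0.05
```

```bash
python3 -c "
from h import *
hold();hold()"
```

```text
yaw -1.9769 deg -113.27 z 0.0844 q7 -1.27 F [-0.5 -3.  -1.1] Mz [0.018 0.175 0.166]
yaw -1.9777 deg -113.31 z 0.0844 q7 -1.27 F [-0.5 -2.   0.1] Mz [0.145 0.187 0.177]
```

{"method": "arm_command", "body": {"targets": [[0,0,0,0,0,1]]}}

```text
clock: 17.6
position: [0.5928, 0.0051, 0.0844]
tool_rot: [-3.141, 0.001, -1.996]
force: [-1.0, -2.5, -0.7]
grip_width: 0.0497
```

```bash
python3 -c "
from h import *
hold();hold()"
```

```text
yaw -1.9956 deg -114.34 z 0.0844 q7 -1.28 F [ 0.8 -1.9 -0.3] Mz [0.28  0.123 0.086]
yaw -1.9953 deg -114.32 z 0.0844 q7 -1.28 F [ 0.  -2.2  0.2] Mz [0.024 0.071 0.036]
```

{"method": "arm_command", "body": {"targets": [[0,0,0,0,0,1],[0,0,0,0,0,1]]}}

```text
clock: 18.1
position: [0.5928, 0.0051, 0.0844]
tool_rot: [-3.141, 0.001, -2.032]
force: [-0.2, -2.7, -0.8]
grip_width: 0.0496
```

```bash
python3 -c "
from h import *
hold();hold()"
```

```text
yaw -2.0307 deg -116.35 z 0.0844 q7 -1.31 F [-0.6 -2.2  0.2] Mz [0.458 0.294 0.176]
yaw -2.0305 deg -116.34 z 0.0844 q7 -1.31 F [-0.6 -2.4 -0.5] Mz [0.182 0.232 0.168]
```

{"method": "arm_command", "body": {"targets": [[0,0,0,0,0,0.8]]}}

```text
clock: 18.5
position: [0.5927, 0.0051, 0.0844]
tool_rot: [-3.141, 0.001, -2.044]
force: [0.4, -2.3, -0.7]
grip_width: 0.05
```

```bash
python3 -c "
from h import *
hold();hold()"
```

```text
yaw -2.0445 deg -117.14 z 0.0844 q7 -1.33 F [-0.2 -2.6 -0.3] Mz [0.529 0.413 0.4  ]
yaw -2.0442 deg -117.13 z 0.0844 q7 -1.33 F [-1.  -3.3 -0.4] Mz [0.403 0.393 0.44 ]
```

Steady 0.40 is slightly too much. I back off again, relieve the side load, and stop at about 0.2.

{"method": "arm_command", "body": {"targets": [[0,0,0,0,0,-2],[0.3,0,0,0,0,-2],[0.3,0,0,0,0,-1],[0,0,0,0,0,1],[0,0,0,0,0,1]]}}

```text
clock: 19.3
position: [0.5928, 0.0051, 0.0844]
tool_rot: [-3.141, 0.002, -1.987]
force: [0.4, -2.3, -1.8]
grip_width: 0.05
```

```bash
python3 -c "
from h import *
hold();hold()"
```

```text
yaw -1.9863 deg -113.80 z 0.0845 q7 -1.28 F [ 1.  -2.2 -1.1] Mz [0.182 0.069 0.09 ]
yaw -1.9857 deg -113.77 z 0.0844 q7 -1.28 F [ 0.6 -2.5 -1. ] Mz [ 0.078  0.067 -0.023]
```

{"method": "arm_command", "body": {"targets": [[0,0,0,0,0,1]]}}

```text
clock: 19.7
position: [0.5927, 0.005, 0.0844]
tool_rot: [-3.141, 0.002, -2.004]
force: [0.7, -3.1, -1.6]
grip_width: 0.0499
```

```bash
python3 -c "
from h import *
hold();hold()"
```

```text
yaw -2.0035 deg -114.79 z 0.0844 q7 -1.29 F [ 0.9 -1.6 -1.3] Mz [0.274 0.186 0.105]
yaw -2.0032 deg -114.78 z 0.0844 q7 -1.29 F [ 0.8 -1.8 -1.6] Mz [0.149 0.081 0.073]
```

{"method": "arm_command", "body": {"targets": [[0,0,0,0,0,0.6]]}}

```text
clock: 20.1
position: [0.5927, 0.005, 0.0844]
tool_rot: [-3.141, 0.002, -2.014]
force: [0.7, -1.7, -1.0]
grip_width: 0.0501
```

```bash
python3 -c "
from h import *
hold();hold()"
```

```text
yaw -2.0138 deg -115.38 z 0.0844 q7 -1.30 F [ 0.6 -2.5 -1.8] Mz [0.36  0.29  0.263]
yaw -2.0136 deg -115.37 z 0.0844 q7 -1.30 F [-0.2 -3.2 -1.3] Mz [0.249 0.349 0.303]
```

Steady torque is about 0.28 N m, which is finger-tight. I release and lift away.

{"method": "arm_command", "body": {"targets": [[0,0,0,0,0,0],[0,0,0,0,0,0],[0,0,0,0,0,0],[0,0,0,0,0,0],[0,0,0,0,0,0],[0,0,0,0,0,0]], "grip": 90}}

```text
clock: 21.0
position: [0.5927, 0.0061, 0.0846]
tool_rot: [3.141, 0.004, -2.014]
force: [0.2, -0.1, -1.2]
grip_width: 0.0767
```

{"method": "arm_command", "body": {"targets": [[0,0,-5,0,0,0],[0,0,-15,0,0,0],[0,0,-30,0,0,0],[0,0,-30,0,0,0],[0,0,-30,0,0,0],[0,0,0,0,0,0]]}}

```text
clock: 21.6
position: [0.5922, 0.0045, 0.2031]
tool_rot: [-3.141, 0.003, -2.016]
force: [-0.1, 0.6, -0.3]
grip_width: 0.0767
```

Run:
```python
from h import *
delta((.592,.006,.2),-2)
fs={n:grab(n) for n in("scene","side","wrist")}
for n in fs: print(n,ringfit(fs[n],(.592,.0055),.072,.085,.035))
c=np.hstack([cv2.resize(fs[n]["color"],(400,300),interpolation=cv2.INTER_AREA) for n in("side","wrist")])
d=cv2.resize(fs["scene"]["color"][165:320,140:340],(800,300)[:2][0:1]+(300,)) if 0 else cv2.resize(fs["scene"]["color"][170:320,140:340],(400,300))
e=cv2.resize(fs["side"]["color"][130:235,195:335],(400,300))
cv2.imwrite("pics/z.png",np.vstack([c,np.hstack([d,e])])[:,:,::-1])
```

```text
pos [0.5922 0.0045 0.2031] rot [-3.1414e+00  2.7000e-03 -2.0159e+00] F [-0.06  0.59 -0.29] M [-0.052 -0.014 -0.03 ] q7 -1.41
shift mm [-1.3  0.9  3.1] turn deg [-0.01  0.16 -0.91]
scene (array([0.592 , 0.0059, 0.0785]), array([0.0523, 0.0528, 0.0128]), np.float64(0.08), 252)
side (array([0.5922, 0.0046, 0.0786]), array([0.0516, 0.0526, 0.0128]), np.float64(0.0808), 295)
wrist (array([0.5914, 0.0064, 0.0786]), array([0.0523, 0.0528, 0.0126]), np.float64(0.0817), 2270)
```

View pics/z.png

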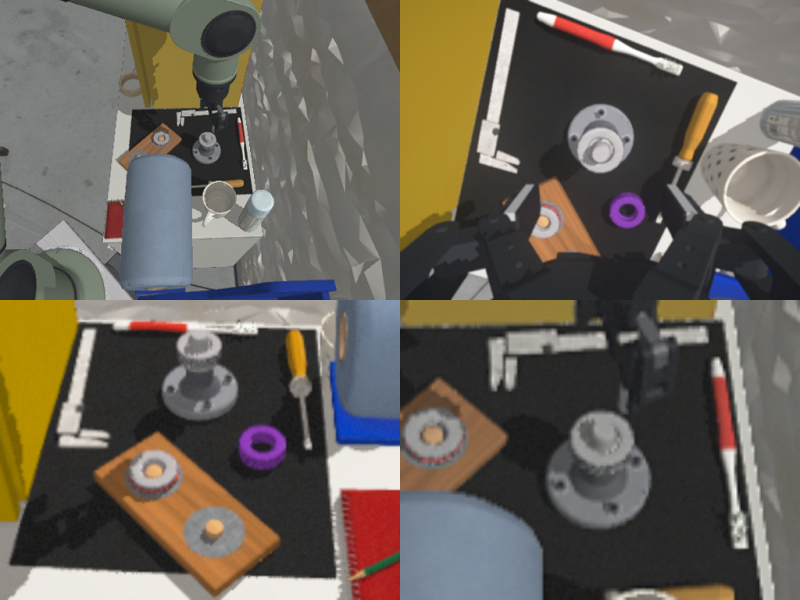

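The final view shows the GO ring home and level on the collar, its top at 0.080–0.082 as expected. The NO-GO ring is still on its peg and the other things have not moved. The gripper is clear, so I hand in.

```bash
python3 -c "
from h import *
bot.job_done()"
```

```text
the job is handed in; nothing more can be done
```

The GO ring is home on the collar and finger-tight. I released it, backed the gripper clear and handed the job in at about 22 s. I lifted it off its peg and it started on the stud without binding. It reached the collar after about half a turn and tightened at about 0.7 turn clockwise.

**Final checks:**
- **Seating:** all three cameras put the ring on the spindle axis with its top at 80 to 82 mm, where 80 mm is home.
- **Bench:** the last pictures show the NO-GO ring on its peg and the caliper, brush, screwdriver, mug and purple ring where they were.
- **Contact:** the force on the tool was about zero after lifting away.

**What disagreed:**
- **Tightening went high before it settled:** my first tightening step briefly read 0.6 N m, and on retightening it held steady at 0.4 N m. A similar brief jump also showed with the ring loose, so part of that peak was motion. I cannot rule out that the torque briefly reached the forced range.
- **Final torque is approximate:** after each of those readings I backed the ring off a few degrees. The last time I retightened in fine steps to about 0.28 N m. With the ring loose, the reading wandered by about 0.1 N m (up to 0.19 after backing off), so the true value is uncertain by roughly that much.

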